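Shut the column oven and hold the used column level for capping

TASK

The column change is done: push the column oven's door shut until it snaps fully home on its catch, then draw the used column, the one with the blue sleeve, out of its slanted rack. Turn it level and hold it up at least 25 cm above the bench, still and clear of everything, so that I can cap both its ends: finish while holding it there. Leave the other columns and everything else on the bench where they are.

Things in the scene. Friction and masses are not known exactly. Their poses are not given: they have to be found in the camera images.
- oven_door (a joint): angle of the column oven's door: 0 shut and seated on its catch, growing as it opens towards the robot (starts 0.35 to 0.8 rad). A sprung ball catch resists from about 0.06 rad (a push of about 5 N at door_push takes it past), then snaps the door in over the last 0.025 rad; the door stays where it is left elsewhere (light friction, 0.12 N m)
- door_push (a point): point on the outer face of the oven door, 230 mm from the hinge axis, 30 mm in from the free edge, 25 mm below the door's top edge (150 mm above the bench). Its frame turns with the door: x points through the door towards the oven, y from the hinge to the free edge, z up. White panel with a dark window, 260 mm wide, 150 mm high, 18 mm thick, lower edge 25 mm above the bench
- door_hinge (a point): the door's upright hinge axis, at the back of the door panel, at the oven's right front as seen from the robot, at the same height as door_push; its frame turns with the door like door_push's. The door opens towards the robot, turning counter-clockwise seen from above
- oven_front (a point): middle of the upper front edge of the column oven, 190 mm above the bench, where the shut door's upper part ends 15 mm below; x points from the oven's front to its back. The oven is a fixed white module 340 mm wide (y), 400 mm deep, 190 mm high, reaching back from this edge
- rack: fixed grey and white rack, 145 by 236 mm, with three white square sockets side by side 90 mm apart along its y; origin under its middle socket's region, on the bench. The sockets lean 45 degrees, mouths up and towards the rack's +x (away from the robot). Bore 19 mm square, 105 mm deep, walls 5 mm; the highest part of it stands about 113 mm above the bench
- rack_socket (a point): centre of the mouth of the middle socket (24 mm towards the rack's x from its origin, 102 mm up); axes as the rack's
- column: the used column, with a blue sleeve over the upper 64 mm of its barrel and blue end stubs, in any one of the three sockets; origin at the centre of its lower end, z along it towards its upper end. z is tilted 45 degrees from vertical at the start
- column_center (a point): centre of the used column (95 mm from each end), axes as column. Steel barrel 16 mm in diameter, 160 mm long, with a stub 10 mm in diameter and 15 mm long on each end, 190 mm in all, 0.12 to 0.2 kg. Its lower 105 mm are in the socket; the sleeved barrel shows from 10 mm to 80 mm above the centre, where it can be gripped across (along the rack's y). It slides out along its own axis with 3 mm of play and is free of the socket after 105 mm
- column_green_center (a point): another column of the same make with a green sleeve and stubs, standing in another socket of the rack; a bystander. The point is its centre, z along it
- column_orange_center (a point): another column of the same make with a orange sleeve and stubs, standing in another socket of the rack; a bystander. The point is its centre, z along it
- bottle_amber: amber reagent bottle, 72 mm in diameter, 190 mm high, a bystander on the left; origin under it
- bottle_clear: clear jar with a blue cap, 68 mm in diameter, 110 mm high, a bystander beyond the rack; origin under it
- spanner: steel spanner 150 mm long lying on the bench between the rack and the oven door, a bystander
- mouse: black computer mouse, about 75 by 60 mm and 35 mm high, a bystander on the left; origin under it
Mind the look-alikes: they are no part of the job. Leave any purple or yellow look-alike of the column alone.

How it is judged:
By the outcome, as a careful person would: the job done as asked, in the order asked, and still so for the second after the job is handed in, while the arm keeps its last pose, push and grip.
It also fails if it takes over 54 s, if anything falls off the work surface, if the arm or the gripper's body presses on something with over 40 N, if the wrist force passes 120 N, or if a joint passes its speed limit or range.

ROBOT

A 6-joint arm with a two-finger parallel gripper is mounted at the origin on the work surface. World frame = base frame: x ahead of the robot, y to its left, z up, the work surface at z = 0. Lengths are in m, angles in rad, forces in N, time in s.
With the tool pointing down it reaches from about 0.25 to 0.725 m from the base axis. Payload 4 kg.
Tool frame: the origin (TCP) lies at the very end of the fingers, on their centre line; the grasp point (between the pads) lies 19 mm behind it; z points along the fingers, y is the line along which they close (so a half turn about z gives the same grasp; the last joint's range is limited). The gripper opens to 85 mm and grips with 20 to 120 N. Pads are 22 mm wide; open, the fingers measure 114 mm over their backs; the gripper's body (76 mm by 85 mm) begins 54 mm behind the grasp point. The pads swing forward as they close: fully open they stand 13 mm farther back than shut.
Start: joints at [-1.185, 0.241, 0.005, 1.335, 0, 1.571], TCP at [0.188, -0.463, 0.231] pointing down, gripper open.
Joint ranges: [-2.72, 2.72], [-1.05, 1.87], [-1.09, 1.28], [-1.99, 2.15], [-1.42, 1.44], [-3.14, 3.14]. Speed limits (rad/s): [2.79, 2.79, 3.14, 3.14, 3.14, 3.14].

INTERFACE

Orientations are given as a unit quaternion [x, y, z, w].
In Python, from workcell import bot, vision, workorder, boxes_of gives the robot as it stands.
- The arm moves only by the tool send_rows, never from a script. Its argument "motion" is text: rows parted by semicolons, each of 5 numbers parted by spaces: the closure, from -1 (fully open) to 1 (shut), so that 0 is half open, then the shift along the tool's x, y, z in cm, then the turn about the tool's z in rad. In form: claw x y z twist; .... A call has 1 to 5 rows; each row is the pose to reach, as a shift and turn from the pose commanded when the call began, along the tool's axes at that moment; what a row does not reach only later rows make up. A row lasts 1/10 s, in which the tool goes at most 50 mm and 8.59 degrees, less where a joint would pass 70% of its speed; a pose out of reach is approached as far as the arm can. A call with a gripper value outside its range is refused whole. The fingers move at their own pace and stop on an object; the grip force is fixed at half the most. Time passes only in rows, so rows that repeat a pose let the fingers close. It gives the time, the measured TCP pose, the force, the opening and the grip force at its end, in the units of the state.
- bot.get_obs(): the state, without advancing time (a new reading comes with each control period).
- vision.camera(name): name is "scene" or "top" or "wrist"; returns the picture (400x640x3 uint8, red, green, blue); there is no depth.
- vision.camera_model(name): a dict with "fov_y" (degrees; the focal length in pixels is half the picture's height over the tangent of half this angle, whatever the lens; pixels are square), "cx", "cy" (the principal point, pixels), "world_from_camera" (4x4, takes a point from camera to world coordinates); the wrist camera has in their place "hand_eye" (4x4, takes a point from camera to tool coordinates, whose origin is the TCP and whose axes are the flange's). Camera axes: x right, y down, z forward; pixel columns grow to the right and rows downward; lengths in m; the calibration is good to about 2 mm. A picture is of the moment at which its call begins: read the wrist's pose just before it. camera_model takes no time and is no camera call.
- workorder.job_done(): hands the job in; it is judged then, once.
Trained networks look in the newest picture that a camera, given by its name, has taken for a name from the list of things; names that differ only in an ending like _2 or _b are one class to them, and where a whole thing is asked for, a point or a joint stands for the part that bears it (a point fixed in the world has none). Each returns a list of dicts, best first, with "conf" (0 to 1); they miss things now and then, are a little off and sometimes report something else, mostly with a low value. They report only what shows in the picture. A call takes as long as a camera call. They do not tell look-alikes from the thing itself.
- boxes_of(camera, target): "rect" ([centre column, centre row, width, height] in pixels, round what is visible of it).
The state is a dict: "clock": time; "joint_pos": joint angles; "joint_vel": joint speeds; "tau": joint torques, N m; "eef_pos": TCP position; "tool_rot": TCP orientation; "ft_force": force on the tool from outside, world axes, zero at the start; "ft_torque": the same for the moment, N m; "grip_width": finger opening in m; "grasp_force": force on a finger pad.
Only numpy, scipy, OpenCV 4.12 (cv2) and the standard library are available. Lean on these libraries where they do the work, as an engineer would, in place of code of your own. Each camera call takes 0.05 s, during which the arm holds its last target. There are 200 camera calls.

## Working session

There is one attempt and no reset: what is moved stays moved. The work goes in short steps, Python scripts to look and compute and a tool call to move; the robot and the scene stay as the last step left them, time stands still between calls to the robot, and variables do not carry over. Pictures are saved under pics/ and viewed, at most 13 in all, crops included, and the job is handed in when it is done.

Besides the shell and the picture viewer there is one more tool, called after "Emit:" by a JSON object that holds its "method" and its "body". send_rows: Moves the arm, as the interface text tells. Its arguments: {"type":"object","properties":{"motion":{"type":"string"}},"required":["motion"]}

```bash
mkdir -p pics; ls; cat > h.py <<'E'
import numpy as np,cv2
from workcell import bot,vision,workorder,boxes_of
def cam(n):
    m=vision.camera_model(n); f=200/np.tan(np.radians(m["fov_y"])/2); return m,f
def ray(n,u,v):
    m,f=cam(n);T=np.array(m["world_from_camera"]);d=T[:3,:3]@np.array([(u-m["cx"])/f,(v-m["cy"])/f,1]);return T[:3,3],d
def atz(n,u,v,z):
    o,d=ray(n,u,v);return o+d*(z-o[2])/d[2]
def proj(n,p):
    m,f=cam(n);T=np.linalg.inv(np.array(m["world_from_camera"]));q=T[:3,:3]@np.array(p)+T[:3,3];return q[0]/q[2]*f+m["cx"],q[1]/q[2]*f+m["cy"]
def tri(n1,p1,n2,p2):
    o1,d1=ray(n1,*p1);o2,d2=ray(n2,*p2);A=np.array([d1,-d2]).T;s=np.linalg.lstsq(A,o2-o1,rcond=None)[0]
    a=o1+d1*s[0];b=o2+d2*s[1];return (a+b)/2,np.linalg.norm(a-b)
E
python3 - <<'E'
from h import *
for n in("scene","top"):
    im=vision.camera(n);cv2.imwrite(f"pics/{n}1.png",im[:,:,::-1])
    m,f=cam(n);print(n,f,m["cx"],m["cy"],np.round(m["world_from_camera"],3).tolist())
    for t in("oven_door","rack","column","column_green_center","column_orange_center","bottle_amber","bottle_clear","mouse","spanner"):
        print(t,[(np.round(b["rect"]).tolist(),round(b["conf"],2)) for b in boxes_of(n,t)][:3])
o=bot.get_obs();print(o["clock"],o["eef_pos"],o["tool_rot"],o["ft_force"],o["grip_width"])
E
```

```text
pics
scene 473.86321033497757 322.3936316637281 191.8215675160883 [[0.834, 0.284, -0.474, 1.13], [0.552, -0.467, 0.691, -0.873], [-0.025, -0.837, -0.546, 0.851], [0.0, 0.0, 0.0, 1.0]]
oven_door [([277.0, 253.0, 32.0, 76.0], 0.86)]
rack [([319.0, 198.0, 71.0, 70.0], 0.92), ([352.0, 163.0, 22.0, 15.0], 0.25)]
column [([206.0, 249.0, 55.0, 35.0], 0.65), ([301.0, 161.0, 10.0, 27.0], 0.6), ([337.0, 179.0, 19.0, 17.0], 0.59)]
column_green_center [([382.0, 144.0, 16.0, 58.0], 0.63), ([336.0, 179.0, 19.0, 18.0], 0.48)]
column_orange_center [([383.0, 304.0, 241.0, 191.0], 0.73), ([322.0, 193.0, 23.0, 17.0], 0.6)]
bottle_amber [([381.0, 143.0, 20.0, 58.0], 0.75)]
bottle_clear [([407.0, 212.0, 30.0, 25.0], 0.65)]
mouse []
spanner [([273.0, 252.0, 33.0, 23.0], 0.44), ([337.0, 178.0, 17.0, 17.0], 0.17)]
top 391.63142683471 323.708211710066 199.5591585015704 [[-0.007, -0.981, 0.196, 0.308], [-1.0, 0.005, -0.007, 0.049], [0.006, -0.196, -0.981, 1.139], [0.0, 0.0, 0.0, 1.0]]
oven_door [([438.0, 177.0, 91.0, 67.0], 0.75), ([257.0, 206.0, 11.0, 27.0], 0.53), ([192.0, 257.0, 25.0, 31.0], 0.49)]
rack [([296.0, 236.0, 80.0, 58.0], 0.76), ([326.0, 200.0, 9.0, 30.0], 0.39)]
column [([210.0, 160.0, 59.0, 14.0], 0.75), ([414.0, 290.0, 64.0, 12.0], 0.69), ([292.0, 206.0, 9.0, 24.0], 0.68)]
column_green_center [([259.0, 206.0, 9.0, 30.0], 0.53)]
column_orange_center [([323.0, 201.0, 10.0, 28.0], 0.76)]
bottle_amber [([175.0, 216.0, 43.0, 30.0], 0.71)]
bottle_clear [([292.0, 133.0, 27.0, 33.0], 0.87)]
mouse [([193.0, 258.0, 22.0, 32.0], 0.6)]
spanner [([383.0, 225.0, 18.0, 51.0], 0.74)]
1.0 [ 0.18815342 -0.46322847  0.23131155] [ 9.81451861e-01  1.91708751e-01 -1.09565458e-06 -5.54625165e-06] [-0.2554869  -0.20562028  0.80514594] 0.08539737243676296
```

```bash
python3 - <<'E'
import cv2
a=cv2.imread("pics/top1.png");cv2.imwrite("pics/topc.png",cv2.resize(a[90:330,160:520],(800,533),interpolation=cv2.INTER_CUBIC))
a=cv2.imread("pics/scene1.png");cv2.imwrite("pics/scenec.png",cv2.resize(a[100:340,180:500],(800,600),interpolation=cv2.INTER_CUBIC))
E
```

```text
(no output)
```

View pics/topc.png

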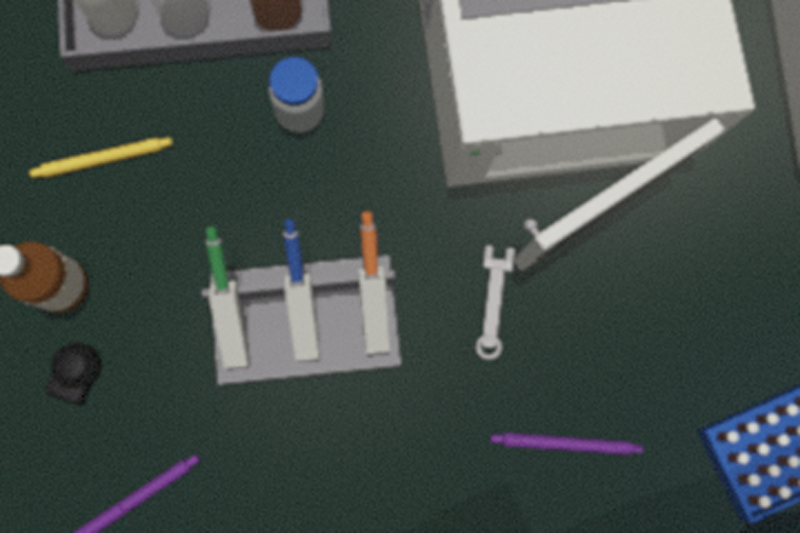

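View pics/scenec.png

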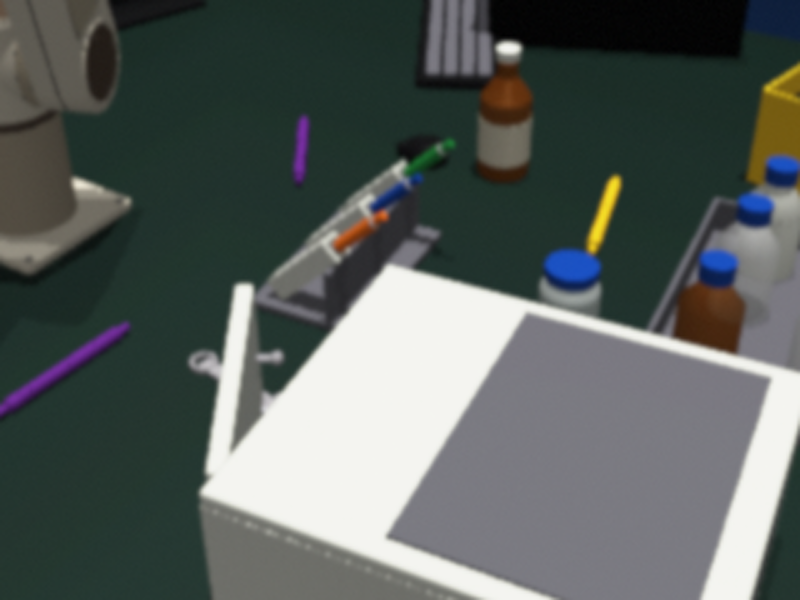

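The top view shows the blue column in the middle socket (crop 289,222 to 297,283). The door's top edge runs from its free end (540,245) to the hinge (720,125), and the oven's front edge from (463,142) to (753,105). The scene view agrees with this.

```bash
python3 - <<'E'
from h import *
c=lambda u,v:(160+u/2.2222,90+v/2.2222)
s=lambda u,v:(180+u/2.5,100+v/2.5)
R=lambda p:np.round(p,4)
L=atz("top",*c(463,142),.19);Rr=atz("top",*c(753,105),.19);print("oven L R",R(L),R(Rr),np.linalg.norm(L-Rr),"yaw",np.arctan2(*( (L-Rr)[[0,1]])))
for n,p in dict(free_out=(546,250),free_in=(536,237),hinge_in=(714,121),hinge_out=(724,131)).items(): print(n,R(atz("top",*c(*p),.175)))
print("scene oven L R",R(atz("scene",*s(388,265),.19)),R(atz("scene",*s(202,493),.19)))
print("scene door free top",R(atz("scene",*s(236,286),.175)),R(atz("scene",*s(254,287),.175)),"hinge",R(atz("scene",*s(206,473),.175)))
for n,t,m,st in(("green",(211,229),(222,288),(452,143)),("blue",(289,222),(297,281),(420,180)),("orange",(367,213),(372,274),(386,215))):
    a=atz("top",*c(*t),.162);b=atz("top",*c(*m),.107);print(n,R(a),R(b),"tri tip",tri("top",c(*t),"scene",s(*st)))
for n,p in dict(rackBL=(218,383),rackBR=(400,364)).items(): print(n,R(atz("top",*c(*p),.0)))
for n,p in dict(p1a=(495,438),p1b=(641,450),p2b=(195,460),amb=(60,300),mouse=(72,380)).items(): print(n,R(atz("top",*c(*p),.008)))
E
```

```text
oven L R [ 0.6148 -0.0715  0.19  ] [ 0.6577 -0.4072  0.19  ] 0.3383958252780262 yaw -0.12706894808589558
free_out [ 0.4918 -0.1636  0.175 ]
free_in [ 0.5068 -0.1529  0.175 ]
hinge_in [ 0.6438 -0.367   0.175 ]
hinge_out [ 0.6315 -0.3776  0.175 ]
scene oven L R [ 0.6184 -0.0732  0.19  ] [ 0.6596 -0.4059  0.19  ]
scene door free top [ 0.499 -0.163  0.175] [ 0.5152 -0.155   0.175 ] hinge [ 0.6376 -0.3766  0.175 ]
green [0.521  0.2174 0.162 ] [0.4606 0.2118 0.107 ] tri tip (array([0.52287291, 0.21891527, 0.1593956 ]), np.float64(0.0032658983983393703))
blue [0.5287 0.128  0.162 ] [0.4686 0.1221 0.107 ] tri tip (array([0.53152055, 0.12961137, 0.15599385]), np.float64(0.003556713417733635))
orange [0.5389 0.0382 0.162 ] [0.4766 0.0321 0.107 ] tri tip (array([0.54133204, 0.03978885, 0.16041218]), np.float64(0.005184302277323773))
rackBL [0.3525 0.2307 0.    ]
rackBR [ 0.3754 -0.005   0.    ]
p1a [ 0.2809 -0.1239  0.008 ]
p1b [ 0.2648 -0.3087  0.008 ]
p2b [0.2564 0.2559 0.008 ]
amb [0.4607 0.4383 0.008 ]
mouse [0.3572 0.4166 0.008 ]
```

Emit:
{"method": "send_rows", "body": {"motion": "1 4.6 -1.6 0 0; 1 9.2 -3.3 0 0; 1 13.8 -5 0 0; 1 18.4 -6.6 0 0; 1 23 -8.3 0 0"}}

```text
clock: 1.5
eef_pos: [0.3712, -0.2985, 0.2315]
tool_rot: [0.982, 0.191, 0.0, 0.0]
ft_force: [0.5, -0.3, -0.7]
grip_width: 0.012
grasp_force: 0.0
```

Emit:
{"method": "send_rows", "body": {"motion": "1 4 -1.5 2.5 0; 1 8 -3 5 0; 1 12 -4.5 7.5 0; 1 13 -4.7 9 0; 1 13 -4.7 9 0"}}

```text
clock: 2.0
eef_pos: [0.4724, -0.2052, 0.1387]
tool_rot: [0.981, 0.193, -0.002, -0.001]
ft_force: [-0.3, -0.4, -0.7]
grip_width: -0.0001
grasp_force: 0.0
```

Emit:
{"method": "send_rows", "body": {"motion": "1 2.5 -0.3 0 0; 1 5 -0.5 0 0; 1 7.5 -0.8 0 0; 1 9.5 -1 0 0; 1 11 -1.1 0 0"}}

```text
clock: 2.5
eef_pos: [0.5709, -0.1569, 0.1425]
tool_rot: [0.982, 0.191, 0.0, 0.001]
ft_force: [0.3, -2.1, 0.3]
grip_width: -0.0001
grasp_force: 0.6
```

Emit:
{"method": "send_rows", "body": {"motion": "1 0.4 0 0 0; 1 0.8 0 0 0; 1 1.2 0 0 0; 1 1.6 0 0 0; 1 1.6 0 0 0"}}

```text
clock: 3.0
eef_pos: [0.5843, -0.151, 0.1418]
tool_rot: [0.982, 0.191, -0.001, 0.0]
ft_force: [-0.8, 0.2, 0.6]
grip_width: 0.0
grasp_force: 0.5
```

Emit:
{"method": "send_rows", "body": {"motion": "1 0.2 0 0 0; 1 0.4 0 0 0; 1 0.6 0 0 0; 1 0.6 0 0 0; 1 0.6 0 0 0"}}

```text
clock: 3.5
eef_pos: [0.5915, -0.1469, 0.1413]
tool_rot: [0.981, 0.192, 0.001, -0.0]
ft_force: [0.6, -0.5, -0.0]
grip_width: -0.0001
grasp_force: 0.0
```

```bash
python3 - <<'E'
from h import *
a=vision.camera("top");b=vision.camera("scene")
A=cv2.resize(a[130:230,350:510],(800,500),interpolation=cv2.INTER_CUBIC);cv2.imwrite("pics/top2.png",A[:,:,::-1])
o=bot.get_obs();print(o["clock"],o["eef_pos"],o["ft_force"])
E
```

```text
3.6 [ 0.59128434 -0.14697318  0.14124943] [ 0.65364776 -0.71128033 -0.43184244]
```

View pics/top2.png

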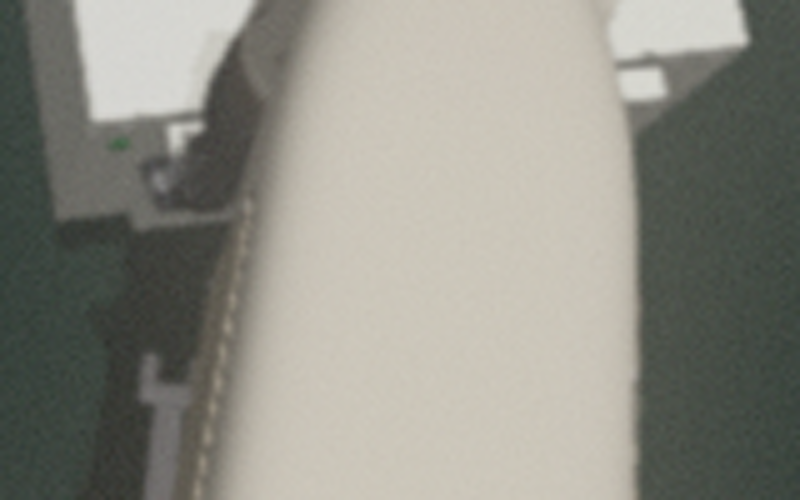

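The door is nearly in line with the oven front: its top strip runs from crop (170,125) to (665,85). No contact force shows yet, so I'll push on gently.

Emit:
{"method": "send_rows", "body": {"motion": "1 0.2 0 0 0; 1 0.4 0 0 0; 1 0.4 0 0 0"}}

```text
clock: 3.9
eef_pos: [0.5933, -0.1463, 0.1412]
tool_rot: [0.981, 0.191, -0.002, 0.0]
ft_force: [-4.5, -1.3, 2.5]
grip_width: -0.0
grasp_force: 2.4
```

Emit:
{"method": "send_rows", "body": {"motion": "1 0.2 0 0 0; 1 0.4 0 0 0; 1 0.4 0 0 0"}}

```text
clock: 4.2
eef_pos: [0.5934, -0.1463, 0.1412]
tool_rot: [0.982, 0.191, -0.005, 0.001]
ft_force: [-14.0, -4.3, 8.7]
grip_width: 0.0001
grasp_force: 7.2
```

Emit:
{"method": "send_rows", "body": {"motion": "1 -4.5 0 0 0; 1 -9 0 0 0; 1 -9 0 -5 0; 0 -8 -4 -8 0.1; -1 -7 -8.5 -8 0.2"}}

```text
clock: 4.7
eef_pos: [0.5036, -0.0929, 0.2254]
tool_rot: [0.996, 0.089, 0.004, 0.001]
ft_force: [1.0, 0.7, 0.7]
grip_width: 0.0282
grasp_force: 0.0
```

Emit:
{"method": "send_rows", "body": {"motion": "-1 1 -4.8 -1 0.09; -1 2 -9.5 -2 0.09; -1 3.5 -14 -2 0.09; -1 5 -18.5 -2 0.09; -1 5.5 -21.5 -2 0.09"}}

```text
clock: 5.2
eef_pos: [0.5224, 0.0906, 0.2415]
tool_rot: [0.997, 0.077, -0.001, -0.015]
ft_force: [0.9, 0.1, -0.1]
grip_width: 0.0854
grasp_force: 0.0
```

```bash
cat >> h.py <<'E'
from scipy.spatial.transform import Rotation as Ro
def wrist(name):
    o=bot.get_obs();im=vision.camera("wrist");m=vision.camera_model("wrist");f=200/np.tan(np.radians(m["fov_y"])/2)
    W=np.eye(4);W[:3,:3]=Ro.from_quat(o["tool_rot"]).as_matrix();W[:3,3]=o["eef_pos"];T=W@np.array(m["hand_eye"])
    cv2.imwrite(name,im[:,:,::-1]);np.savez("w.npz",T=T,f=f,cx=m["cx"],cy=m["cy"]);return o,im
def watz(u,v,z):
    w=np.load("w.npz");T=w["T"];d=T[:3,:3]@np.array([(u-w["cx"])/w["f"],(v-w["cy"])/w["f"],1]);return T[:3,3]+d*(z-T[2,3])/d[2]
E
python3 - <<'E'
from h import *
o,im=wrist("pics/w1.png");print(o["clock"],o["eef_pos"],o["tool_rot"],o["ft_force"],np.load("w.npz")["T"][:3,3])
a=vision.camera("top");A=cv2.resize(a[110:270,240:520],(800,457),interpolation=cv2.INTER_CUBIC);cv2.imwrite("pics/top3.png",A[:,:,::-1])
E
```

```text
5.2 [0.52242582 0.09058732 0.24152754] [ 9.96879668e-01  7.74287024e-02 -8.84881347e-04 -1.53277946e-02] [ 0.91780881  0.10989334 -0.12384398] [0.58755322 0.09648018 0.38390304]
```

View pics/w1.png

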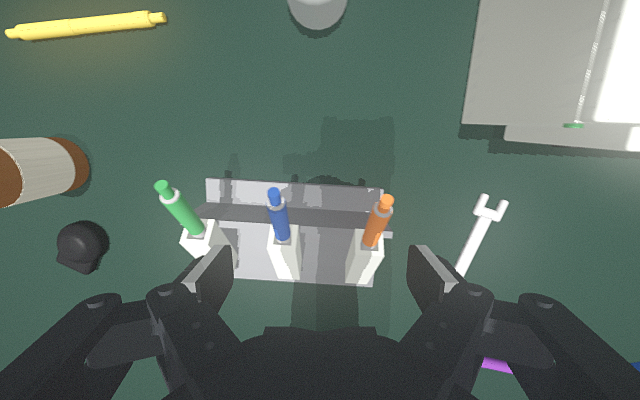

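View pics/top3.png

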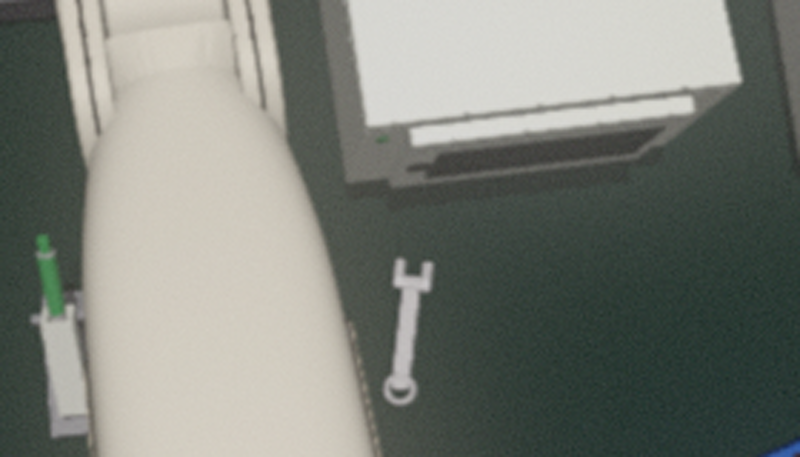

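The door is shut: its top edge, crop (411,130)–(692,98), is parallel to the oven edge. The wrist view shows the blue column from its tip (273,190) to the mouth (283,240), with the green one at left and the orange one at right.

```bash
python3 - <<'E'
from h import *
for n,t,m in(("g",(161,185),(196,232)),("b",(273,190),(283,240)),("o",(386,202),(371,246))):
    print(n,watz(*t,.162).round(4),watz(*m,.107).round(4))
E
```

```text
g [0.5213 0.2202 0.162 ] [0.4609 0.214  0.107 ]
b [0.5317 0.1316 0.162 ] [0.4671 0.1241 0.107 ]
o [0.5365 0.0423 0.162 ] [0.4757 0.034  0.107 ]
```

Emit:
{"method": "send_rows", "body": {"motion": "-1 0 0 0 0; -1 0 0 0 0"}}

```text
clock: 5.5
eef_pos: [0.5214, 0.0866, 0.2412]
tool_rot: [0.997, 0.074, -0.002, -0.015]
ft_force: [0.2, 0.8, -1.2]
grip_width: 0.0854
grasp_force: 0.0
```

```bash
cat >> h.py <<'E'
def delta(goal):
    o=bot.get_obs();R=Ro.from_quat(o["tool_rot"]).as_matrix();return (R.T@(np.array(goal)-o["eef_pos"])*100).round(2),R.round(3)
E
python3 - <<'E'
from h import *
print(delta([.4975,.127,.18]),delta([.4975,.127,.110])[0],bot.get_obs()["joint_pos"])
E
```

```text
(array([-1.76, -4.17,  6.25]), array([[ 0.989,  0.148, -0.006],
       [ 0.148, -0.989,  0.029],
       [-0.001, -0.029, -1.   ]])) [-1.75 -3.97 13.25] [0.14775349 0.29473767 0.10297616 1.3804146  0.02924968 3.14062682]
```

Emit:
{"method": "send_rows", "body": {"motion": "-1 0 0 0 -0.15; -1 0 0 0 -0.3; -1 0 0 0 -0.45; -1 0 0 0 -0.6; -1 0 0 0 -0.75"}}

```text
clock: 6.0
eef_pos: [0.5216, 0.0864, 0.2414]
tool_rot: [0.899, 0.437, 0.004, -0.014]
ft_force: [-0.9, 0.7, 0.7]
grip_width: 0.0853
grasp_force: 0.0
```

Emit:
{"method": "send_rows", "body": {"motion": "-1 0 0 0 -0.15; -1 0 0 0 -0.3; -1 0 0 0 -0.45; -1 0 0 0 -0.6; -1 0 0 0 -0.75"}}

```text
clock: 6.5
eef_pos: [0.5215, 0.0864, 0.2414]
tool_rot: [0.677, 0.736, 0.009, -0.012]
ft_force: [-0.1, 0.2, 0.1]
grip_width: 0.0858
grasp_force: 0.0
```

Emit:
{"method": "send_rows", "body": {"motion": "-1 0 0 0 -0.15; -1 0 0 0 -0.3; -1 0 0 0 -0.45; -1 0 0 0 -0.6; -1 0 0 0 -0.75"}}

```text
clock: 7.0
eef_pos: [0.5216, 0.0864, 0.2414]
tool_rot: [0.36, 0.933, 0.013, -0.008]
ft_force: [0.3, 0.3, 0.2]
grip_width: 0.0852
grasp_force: 0.0
```

Emit:
{"method": "send_rows", "body": {"motion": "-1 0 0 0 -0.15; -1 0 0 0 -0.3; -1 0 0 0 -0.45; -1 0 0 0 -0.6; -1 0 0 0 -0.75"}}

```text
clock: 7.5
eef_pos: [0.5216, 0.0864, 0.2414]
tool_rot: [-0.006, 1.0, 0.015, -0.002]
ft_force: [0.0, 0.1, 0.7]
grip_width: 0.0859
grasp_force: 0.0
```

```bash
python3 - <<'E'
from h import *
print(delta([.4975,.127,.18]),delta([.4975,.127,.110])[0],bot.get_obs()["joint_pos"])
E
```

```text
(array([2.32, 3.91, 6.27]), array([[-1.   , -0.013, -0.005],
       [-0.013,  0.999,  0.029],
       [ 0.005,  0.029, -1.   ]])) [ 2.29  3.71 13.27] [0.14722013 0.29443285 0.10313185 1.38033701 0.02945031 0.13445651]
```

Emit:
{"method": "send_rows", "body": {"motion": "-1 2.3 3.8 2 -0.08; -1 2.3 3.8 6 -0.08; -1 2.3 3.7 10 -0.08; -1 2.3 3.7 13.2 -0.08; -1 2.3 3.7 13.2 -0.08"}}

```text
clock: 8.0
eef_pos: [0.4936, 0.1265, 0.1063]
tool_rot: [-0.044, 0.999, 0.014, -0.007]
ft_force: [-0.8, -0.6, 0.5]
grip_width: 0.0853
grasp_force: 0.0
```

```bash
python3 - <<'E'
from h import *
o,im=wrist("pics/w2.png");print(o["clock"],o["eef_pos"],o["tool_rot"],o["ft_force"])
E
```

```text
8.0 [0.49364106 0.12646778 0.10631681] [-0.04355706  0.99893407  0.01365364 -0.00686169] [-0.838768   -0.61146749  0.45569084]
```

View pics/w2.png

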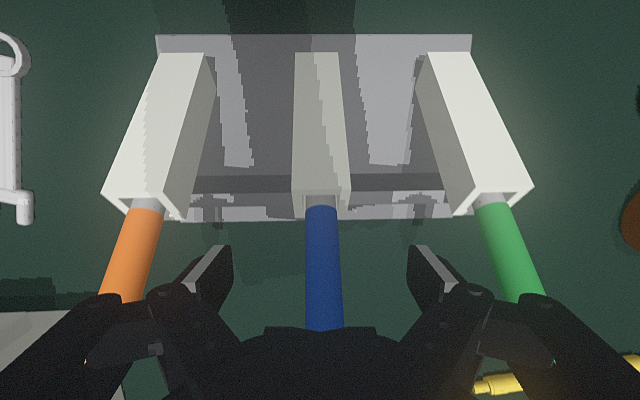

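The blue column lies centred (column 322) between the open fingers (about 210 to 430). Closing now.

Emit:
{"method": "send_rows", "body": {"motion": "1 0 0 0 0; 1 0 0 0 0; 1 0 0 0 0; 1 0 0 0 0; 1 0 0 0 0"}}

```text
clock: 8.55
eef_pos: [0.4984, 0.1284, 0.1114]
tool_rot: [-0.045, 0.999, 0.014, -0.001]
ft_force: [0.5, 1.4, 2.1]
grip_width: 0.015
grasp_force: 58.3
```

Emit:
{"method": "send_rows", "body": {"motion": "1 0 0 0 0; 1 0 0 0 0"}}

```text
clock: 8.75
eef_pos: [0.4984, 0.1284, 0.1114]
tool_rot: [-0.045, 0.999, 0.014, -0.001]
ft_force: [0.4, -1.3, 6.5]
grip_width: 0.0139
grasp_force: 58.3
```

```bash
python3 - <<'E'
from h import *
o=bot.get_obs();print(o["eef_pos"],o["ft_force"],o["grip_width"],o["grasp_force"])
d=np.array([.7071*np.cos(.095),.7071*np.sin(.095),.7071])
print([delta(o["eef_pos"]+d*s)[0].tolist() for s in(.01,.12)],delta(o["eef_pos"])[1])
E
```

```text
[0.49840824 0.12842045 0.11141983] [ 0.43933903 -1.29744959  6.52628658] 0.013933778739981313 58.262919187545776
[[-0.71, 0.02, -0.71], [-8.48, 0.29, -8.49]] [[-0.996 -0.089 -0.003]
 [-0.089  0.996  0.029]
 [ 0.001  0.029 -1.   ]]
```

Emit:
{"method": "send_rows", "body": {"motion": "1 -0.7 0 -0.7 0; 1 -1.4 0.1 -1.4 0; 1 -2.1 0.1 -2.1 0; 1 -2.8 0.1 -2.8 0; 1 -2.8 0.1 -2.8 0"}}

```text
clock: 9.25
eef_pos: [0.5273, 0.1313, 0.1396]
tool_rot: [-0.045, 0.999, 0.015, -0.001]
ft_force: [0.4, -2.1, 3.7]
grip_width: 0.0144
grasp_force: 58.6
```

Emit:
{"method": "send_rows", "body": {"motion": "1 -1.3 0 -1.3 0; 1 -2.6 0.1 -2.6 0; 1 -3.9 0.1 -3.9 0; 1 -5.2 0.2 -5.2 0; 1 -6 0.2 -6 0"}}

```text
clock: 9.75
eef_pos: [0.5872, 0.1378, 0.1994]
tool_rot: [-0.045, 0.999, 0.016, -0.001]
ft_force: [0.3, 0.6, -1.1]
grip_width: 0.0139
grasp_force: 58.4
```

```bash
python3 - <<'E'
from h import *
o,im=wrist("pics/w3.png");print(o["clock"],o["eef_pos"],o["tool_rot"],o["ft_force"],o["grip_width"],o["joint_pos"])
b=vision.camera("scene")
s=b[60:260,220:460];s=cv2.resize(s,(480,400),interpolation=cv2.INTER_CUBIC)
cv2.imwrite("pics/m3.png",np.hstack([cv2.resize(im,(320,200)),np.zeros((200,0,3),np.uint8)])[:,:,::-1])
c=np.zeros((400,800,3),np.uint8);c[:,:480]=s;c[:200,480:]=cv2.resize(im,(320,200));cv2.imwrite("pics/m3.png",c[:,:,::-1])
E
```

```text
9.75 [0.58720108 0.13779413 0.1994206 ] [-4.45957204e-02  9.98880909e-01  1.57364049e-02 -7.19288244e-04] [ 0.26822729  0.55452606 -1.14110522] 0.013939308086121614 [0.21476281 0.45789396 0.2342288  1.34321833 0.03126314 0.12559187]
```

View pics/m3.png

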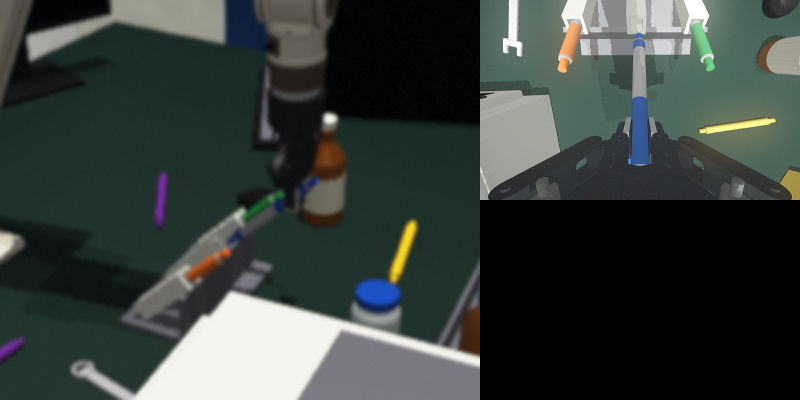

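Emit:
{"method": "send_rows", "body": {"motion": "1 0 0 -4 0; 1 1.5 0 -7 0; 1 3.5 -4 -7 0; 1 5.5 -8.3 -7 0; 1 7 -12.8 -7 0"}}

```text
clock: 10.35
eef_pos: [0.5261, 0.0009, 0.2645]
tool_rot: [-0.046, 0.999, 0.015, -0.002]
ft_force: [0.6, -1.0, -1.2]
grip_width: 0.0141
grasp_force: 58.6
```

Emit:
{"method": "send_rows", "body": {"motion": "1 1.5 -4.5 0 0; 1 3 -9 0 0; 1 4.5 -13.5 0 0; 1 6 -18 0 0; 1 7 -22.5 0 0"}}

```text
clock: 10.85
eef_pos: [0.4766, -0.2302, 0.2579]
tool_rot: [-0.045, 0.999, 0.015, -0.002]
ft_force: [1.4, -0.2, -1.8]
grip_width: 0.0141
grasp_force: 58.6
```

Emit:
{"method": "send_rows", "body": {"motion": "1 0 -3.4 3 0; 1 0 -3.4 7 0; 1 0 -3.4 11 0; 1 0 -3.4 14 0; 1 0 -3.4 14 0"}}

```text
clock: 11.35
eef_pos: [0.4761, -0.2563, 0.112]
tool_rot: [-0.044, 0.999, 0.018, -0.007]
ft_force: [-1.8, -0.3, -1.7]
grip_width: 0.0146
grasp_force: 58.6
```

```bash
python3 - <<'E'
from h import *
im=vision.camera("scene");s=cv2.resize(im[130:330,150:390],(720,600),interpolation=cv2.INTER_CUBIC);cv2.imwrite("pics/s4.png",s[:,:,::-1])
o=bot.get_obs();print(o["clock"],o["eef_pos"],o["tool_rot"],o["ft_force"],o["grip_width"],o["joint_pos"])
E
```

```text
11.4 [ 0.47805891 -0.25739051  0.11500591] [-0.04459076  0.99885573  0.01669534 -0.00448963] [-0.01499439  0.71138543 -1.11942293] 0.014348123976087802 [-0.5071618   0.41997389 -0.05375201  1.12222646  0.02372712 -0.59668472]
```

View pics/s4.png

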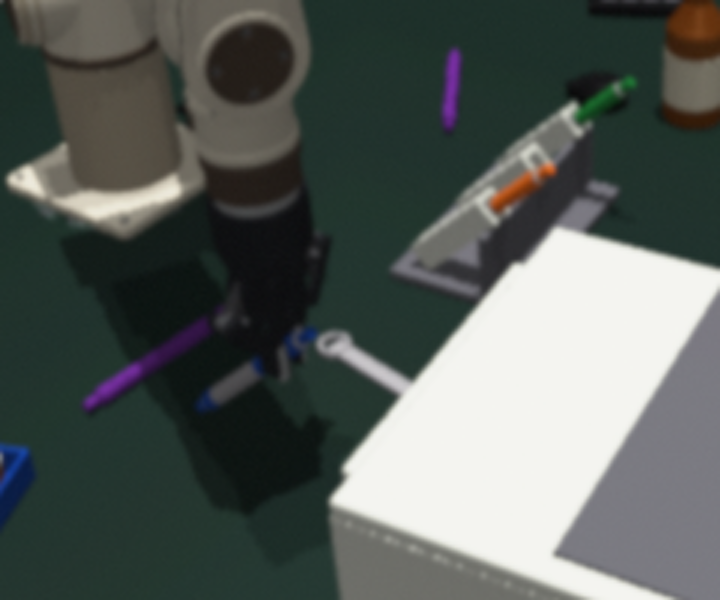

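The scene view shows the tilted column hanging over clear bench, lower end at crop (205,400) and upper end near (305,335). I'll swing it towards level by setting the lower end on the bench and lowering in an arc.

Emit:
{"method": "send_rows", "body": {"motion": "1 0 0 1.5 0; 1 0 0 2.8 0; 1 -0.5 0 3.4 0; 1 -1 0 4 0; 1 -1 0 4 0"}}

```text
clock: 11.9
eef_pos: [0.4919, -0.2575, 0.0788]
tool_rot: [-0.045, 0.999, 0.014, -0.001]
ft_force: [-0.3, -0.5, 4.8]
grip_width: 0.0145
grasp_force: 58.5
```

Emit:
{"method": "send_rows", "body": {"motion": "1 -0.4 0 0.5 0; 1 -0.7 0 1 0; 1 -1 0 1.5 0; 1 -1.2 0 2 0; 1 -1.2 0 2 0"}}

```text
clock: 12.4
eef_pos: [0.5063, -0.2559, 0.0593]
tool_rot: [-0.045, 0.999, 0.014, 0.002]
ft_force: [4.7, -0.4, 6.6]
grip_width: 0.0143
grasp_force: 58.4
```

Emit:
{"method": "send_rows", "body": {"motion": "1 -0.3 0 0.5 0; 1 -0.6 0 1 0; 1 -0.8 0 1.5 0; 1 -1 0 2 0; 1 -1 0 2 0"}}

```text
clock: 12.9
eef_pos: [0.5149, -0.2541, 0.0385]
tool_rot: [-0.045, 0.999, 0.014, 0.001]
ft_force: [5.1, -0.9, 4.0]
grip_width: 0.0137
grasp_force: 58.4
```

Emit:
{"method": "send_rows", "body": {"motion": "1 -0.2 0 0.7 0; 1 -0.3 0 1.4 0; 1 -0.4 0 2 0; 1 -0.4 0 2.6 0; 1 -0.4 0 2.8 0"}}

```text
clock: 13.4
eef_pos: [0.515, -0.2522, 0.0083]
tool_rot: [-0.045, 0.999, 0.015, -0.003]
ft_force: [4.0, 0.3, 4.0]
grip_width: 0.0141
grasp_force: 58.3
```

```bash
python3 - <<'E'
from h import *
o,im=wrist("pics/w5.png");print(o["clock"],o["eef_pos"],o["tool_rot"],o["ft_force"],o["grip_width"],o["joint_pos"])
b=vision.camera("scene")
s=cv2.resize(b[180:320,180:348],(480,400),interpolation=cv2.INTER_CUBIC)
c=np.zeros((400,800,3),np.uint8);c[:,:480]=s;c[:200,480:]=cv2.resize(im,(320,200));cv2.imwrite("pics/m5.png",c[:,:,::-1])
E
```

```text
13.4 [ 0.514992   -0.25220981  0.00834505] [-0.04468776  0.99888352  0.01510862 -0.00254075] [3.98588358 0.31423306 3.96932881] 0.014149194402840098 [-0.46801825  0.58280784 -0.09587909  0.91136507  0.02383832 -0.55766356]
```

View pics/m5.png

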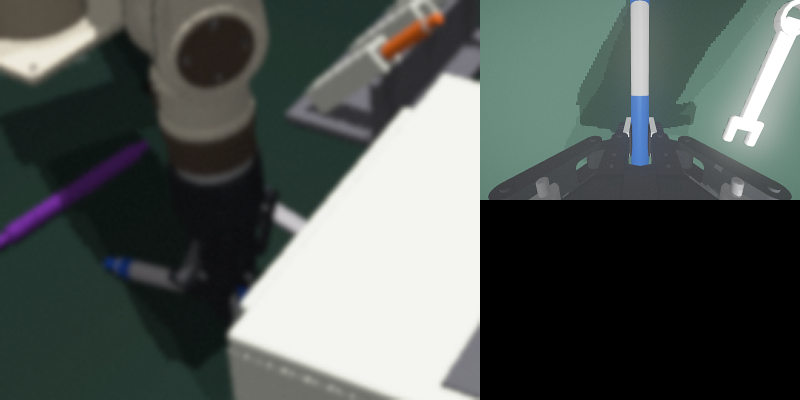

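The column is nearly level now. I'll release it slightly so that it lies flat between the fingers, slide to its centre and regrip.

Emit:
{"method": "send_rows", "body": {"motion": "0.5 0 0 0 0; 0.2 0 0 0 0; 0.2 0 0 0 0; 0.2 0 0 0 0; 0.2 0 0 0 0"}}

```text
clock: 14.0
eef_pos: [0.5151, -0.2525, 0.0091]
tool_rot: [-0.045, 0.999, 0.015, -0.002]
ft_force: [0.1, 0.3, -0.6]
grip_width: 0.0341
grasp_force: 0.0
```

Emit:
{"method": "send_rows", "body": {"motion": "0.2 1.5 0 0 0; 0.2 3 0 0 0; 0.2 4.8 0 0 0; 0.2 4.8 0 0.4 0; 0.2 4.8 0 0.4 0"}}

```text
clock: 14.5
eef_pos: [0.4675, -0.2566, 0.0051]
tool_rot: [-0.044, 0.999, 0.015, -0.002]
ft_force: [-0.9, -0.1, -0.3]
grip_width: 0.0344
grasp_force: 0.0
```

```bash
python3 - <<'E'
from h import *
o,im=wrist("pics/w6.png");print(o["clock"],o["eef_pos"],o["tool_rot"],o["ft_force"],o["grip_width"])
E
```

```text
14.5 [ 0.46750601 -0.25663797  0.00512025] [-0.04441532  0.99889972  0.01491609 -0.00203577] [-0.90412688 -0.08228759 -0.30806869] 0.034387216818186815
```

View pics/w6.png

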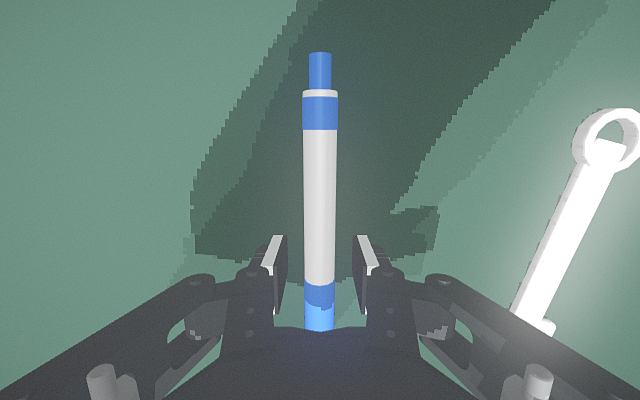

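```bash
python3 - <<'E'
from h import *
a=watz(320,53,.008);b=watz(319,92,.012);s=watz(319,284,.012);print(a,b,s,np.linalg.norm(s-b))
d=np.array([.996,.089,0]);c=a+.095*d;print(c,delta(c))
E
```

```text
[ 0.3729469 -0.2648571  0.008    ] [ 0.38944049 -0.26394523  0.012     ] [ 0.48351111 -0.25559626  0.012     ] 0.09444038524196985
[ 0.4675669 -0.2564021  0.008    ] (array([ 0.06,  0.05, -0.26]), array([[-0.996, -0.089, -0.005],
       [-0.089,  0.996,  0.029],
       [ 0.002,  0.03 , -1.   ]]))
```

The column lies flat and its centre is right at the TCP. Regripping.

Emit:
{"method": "send_rows", "body": {"motion": "0.2 0 0 0.25 0; 1 0 0 0.25 0; 1 0 0 0.25 0; 1 0 0 0.25 0; 1 0 0 0.25 0"}}

```text
clock: 15.05
eef_pos: [0.4681, -0.2566, 0.003]
tool_rot: [-0.045, 0.999, 0.015, -0.002]
ft_force: [0.3, 0.1, -0.9]
grip_width: 0.0132
grasp_force: 58.6
```

Emit:
{"method": "send_rows", "body": {"motion": "1 0 0 0.25 0; 1 0 0 -1 0; 1 0 0 -2.5 0; 1 0 0 -4.5 0; 1 0 0 -4.5 0"}}

```text
clock: 15.55
eef_pos: [0.4697, -0.2591, 0.0503]
tool_rot: [-0.045, 0.999, 0.013, 0.0]
ft_force: [1.2, -0.1, -1.3]
grip_width: 0.0134
grasp_force: 59.2
```

Emit:
{"method": "send_rows", "body": {"motion": "1 0 0 -4 0; 1 0 0 -8 0; 1 0 0 -12 0; 1 1 0 -16 0; 1 2 0 -20 0"}}

```text
clock: 16.05
eef_pos: [0.4484, -0.2653, 0.2481]
tool_rot: [-0.045, 0.999, 0.015, -0.003]
ft_force: [1.4, -0.1, -1.6]
grip_width: 0.0131
grasp_force: 59.1
```

Emit:
{"method": "send_rows", "body": {"motion": "1 0 0 -4 0; 1 0 0 -7 0; 1 0 0 -10 0; 1 0 0 -11 0; 1 0 0 -11 0"}}

```text
clock: 16.55
eef_pos: [0.4502, -0.2692, 0.3581]
tool_rot: [-0.045, 0.999, 0.014, -0.001]
ft_force: [0.7, -0.4, -2.0]
grip_width: 0.0133
grasp_force: 59.0
```

Emit:
{"method": "send_rows", "body": {"motion": "1 0 0 0 0; 1 0 0 0 0; 1 0 0 0 0; 1 0 0 0 0; 1 0 0 0 0"}}

```text
clock: 17.05
eef_pos: [0.4495, -0.2687, 0.3573]
tool_rot: [-0.045, 0.999, 0.015, -0.002]
ft_force: [0.2, 0.1, -1.4]
grip_width: 0.0134
grasp_force: 59.1
```

```bash
python3 - <<'E'
from h import *
o,im=wrist("pics/w7.png");print(o["clock"],o["eef_pos"],o["tool_rot"],o["ft_force"],o["grip_width"],o["grasp_force"],np.abs(o["joint_vel"]).max())
b=vision.camera("scene");t=vision.camera("top")
c=np.zeros((600,800,3),np.uint8);c[:400,:480]=cv2.resize(b[80:320,130:418],(480,400));c[:200,480:]=cv2.resize(im,(320,200));c[200:400,480:]=cv2.resize(t,(320,200));cv2.imwrite("pics/m7.png",c[:400,:,::-1])
E
```

```text
17.05 [ 0.44945556 -0.26869684  0.35732164] [-0.0446421   0.99888775  0.01499399 -0.00234906] [ 0.20717705  0.0814519  -1.38864925] 0.01341879758375802 59.051050543785095 0.007883098384220832
```

View pics/m7.png

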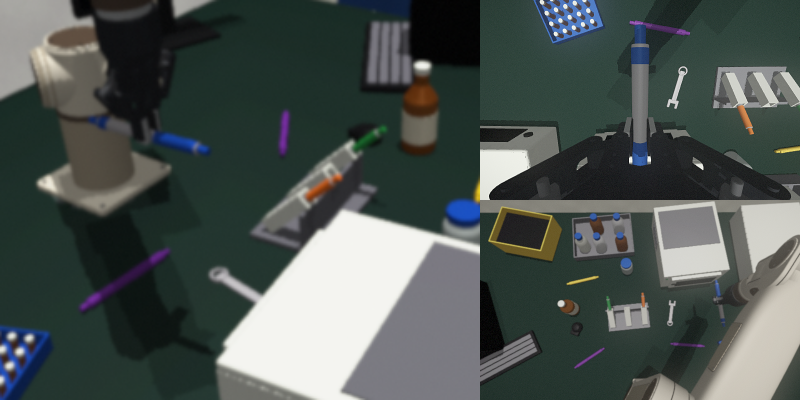

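The column is held at its centre above the bench, with everything else where it was. I'll check how level it is from the pixels of its two ends, scene crop (88,121) and (208,151).

```bash
python3 - <<'E'
from h import *
c=np.array([.4495,-.2687,.363]);d=np.array([.996,.089,0]);n=np.array([-.089,.996,0])
P=[]
for u,v in((88,121),(208,151)):
    o,r=ray("scene",130+u/1.6667,80+v/1.6667);P.append(o+r*(n@(c-o))/(n@r))
P=np.array(P);v=P[1]-P[0];print(P.round(4),np.linalg.norm(v),np.degrees(np.arcsin(v[2]/np.linalg.norm(v))))
E
```

```text
[[ 0.35   -0.2776  0.3582]
 [ 0.5442 -0.2602  0.3623]] 0.1949615160099885 1.19961098517849
```

Level within about 1°, about 0.36 m up, and still.

```bash
python3 -c "
from workcell import workorder;print(workorder.job_done())"
```

```text
the job is handed in; nothing more can be done
None
```

The oven door is pushed shut and seated on its catch, and the blue-sleeved column is out of its rack, held still and level to within about 1° some 36 cm above the bench (I laid it on clear bench for a moment to turn it level); the job is handed in.

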